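Isolate the breaker, refit the controller cover, switch back on

TASK

The hot-tub pump controller on the bench stands open and live: before you move its cover, switch it off at the breaker with the red handle. Then put the dark grey cover back on the black controller box, square and fully home all round, without dropping it, let go of it, and only then switch the red breaker on again. Leave the black-handled breaker on, and the tools and other things on the bench where they are.

Things in the scene. Friction and masses are not known exactly. Their poses are not given: they have to be found in the camera images.
- red_handle (a joint): handle (bat) of the red breaker, rad about the breaker's y: +0.42 ON, leaning up-slope (+x); -0.42 OFF, leaning towards the robot; 0 square to the panel (0.175 rad from vertical towards -x). Over-centre spring: 0.33 N m resists at either end (7 N near the tip), falling to nothing at 0, past which the handle snaps across by itself and stays.
- red_tip (a point): middle of the end of the red handle, 62 from its pivot. The handle is a bar 26 wide (y) and 12 thick; 50 of it stand clear of the breaker's face
- breaker_red: breaker with the red handle, set in the console's sloping panel (which rises towards +x at 0.175 rad). Origin on the handle's pivot axis; x level, pointing up-slope away from the robot, y along the pivot axis, z straight up. Its front face, 84 x 75, lies 12 above the pivot, measured square to the panel. The two breakers sit 110 apart in y, in either order.
- black_handle (a joint): handle (bat) of the black breaker, rad about the breaker's y: +0.42 ON, leaning up-slope (+x); -0.42 OFF, leaning towards the robot; 0 square to the panel (0.175 rad from vertical towards -x). Built like the red one; it starts ON and must stay on.
- breaker_black: breaker with the black handle, set in the console's sloping panel (which rises towards +x at 0.175 rad). Origin on the handle's pivot axis; x level, pointing up-slope away from the robot, y along the pivot axis, z straight up. Its front face, 84 x 75, lies 12 above the pivot, measured square to the panel. The two breakers sit 110 apart in y, in either order.
- console: grey sheet-steel bench console, 260 (x) x 240 (y), fixed; 70 high at the front (-x, towards the robot), rising to 116 at the back. Origin: centre of its underside. Its axes are parallel to those of the breakers.
- controller: pump controller: open black plastic box, fixed to the bench, 184 (x) x 144 (y) x 62 high outside, walls 3.5, circuit board inside, nothing inside stands above the rim; four cable glands on its +x end reach 17 farther out at 24 above the bench. Origin: centre of its underside. With the cover fully home its deck rests on the rim, the cover's origin 48 above this one.
- cover: dark grey plastic cover, about 0.26 kg, lying right way up on the bench. Origin: centre of the skirt's lower edge; x along its length. Deck 195 (x) x 155 (y), top 18 above the origin. Its skirt, 14 deep, goes over the outside of the box: 2.5 clear each side under the deck, 6.5 at its flared lower edge. Either end may face forward.
- cover_housing (a point): centre of the top of the cover's raised transformer housing, 44 above the cover's origin, marked by a yellow square sticker; axes as the cover. The housing is 110 (x) x 44 (y) and stands 26 above the deck, in the middle of the cover: grip it across its 44.
- driver_large: screwdriver with red and yellow handle, 220 long (mm); bystander, loose on the bench, origin on its underside
- driver_medium: screwdriver with red and yellow handle, 200 long (mm); bystander, loose on the bench, origin on its underside
- driver_small: screwdriver with red and yellow handle, 167 long (mm); bystander, loose on the bench, origin on its underside
- pliers: long-nosed pliers with red and yellow grips, 200 long, 15 high (mm); bystander, loose on the bench, origin on its underside
- multimeter: yellow multimeter, 180 x 85 x 46 (mm); bystander, loose on the bench, origin on its underside
- screw_dish: steel dish with the screws, 96 across, 32 high (mm); bystander, loose on the bench, origin on its underside
- tape_roll: blue roll of tape, 96 across, 19 high (mm); bystander, loose on the bench, origin on its underside
- spray_can: white and blue spray can, 64 across, 190 high (mm); bystander, loose on the bench, origin on its underside

How it is judged:
By the outcome, as a careful person would: the job done as asked, in the order asked, and still so for the second after the job is handed in, with the robot touching nothing.
It also fails if it takes over 66 s, if anything falls off the work surface, if the arm or the gripper's body presses on something with over 40 N, if the wrist force passes 120 N, or if a joint passes its speed limit or range.

ROBOT

A 6-joint arm with a two-finger parallel gripper is mounted at the origin on the work surface. World frame = base frame: x ahead of the robot, y to its left, z up, the work surface at z = 0. Lengths are in m, angles in rad, forces in N, time in s.
With the tool pointing down it reaches from about 0.35 to 0.85 m from the base axis. Payload 8.1 kg.
Tool frame: the origin (TCP) lies at the centre of the arm's flange, where the gripper is bolted on; the fingertips stand 186 mm ahead of it and the grasp point (between the pads) lies 167 mm ahead of it; z points along the fingers, y is the line along which they close (so a half turn about z gives the same grasp; the last joint's range is limited). The gripper opens to 93 mm and grips with 3 to 60 N. Pads are 15 mm wide; open, the fingers measure 128 mm over their backs; the gripper's body (75 mm by 188 mm) begins 65 mm behind the grasp point.
Start: joints at [1.108, 0.13, 1.488, -0, 1.523, -0.085], TCP at [0.221, 0.558, 0.405] pointing down, gripper open.
Joint ranges: [-2.96, 2.96], [-0.89, 2.26], [0.02, 2.5], [-1.34, 4.48], [0, 2.73], [-2.66, 2.66]. Speed limits (rad/s): [2.39, 2.39, 2.79, 3.14, 3.14, 3.14].

INTERFACE

Orientations are given as a rotation vector (axis times angle).
In Python, from plant import read_state, read_camera, camera_params, robot gives the robot as it stands.
- The arm moves only by the tool carry_out, never from a script. Its argument "targets" is a list of rows, each an object of numbers: "hand": the opening in per cent of the stroke, from 0 (shut) to 100 (fully open); "x", "y", "z": the shift along the tool's x, y, z in m; "ax", "ay", "az": the turn, a rotation vector about the tool's x, y, z in rad. In form: [{"hand": .., "x": .., "y": .., "z": .., "ax": .., "ay": .., "az": ..}, ...]. A call has 1 to 8 rows; each row is the pose to reach, as a shift and turn from the pose commanded when the call began, along the tool's axes at that moment; what a row does not reach only later rows make up. A row lasts 1/8 s, in which the tool goes at most 62.5 mm and 10.7 degrees, less where a joint would pass 70% of its speed; a pose out of reach is approached as far as the arm can. A call with a gripper value outside its range is refused whole. The fingers move at their own pace and stop on an object; "newtons" is the grip in N (left out, the last holds). Time passes only in rows, so rows that repeat a pose let the fingers close. It gives the time, the measured TCP pose, the force, the opening and the grip force at its end, in the units of the state.
- read_state(): the state, without advancing time (a new reading comes with each control period).
- read_camera(name): name is "side" or "top" or "wrist"; returns (picture, depth): 400x640x3 uint8, blue, green, red; 400x640 float32, m along the optical axis (not along the pixel's ray), 0 where there is no reading.
- camera_params(name): a dict with "fx", "fy", "cx", "cy" (pixels), "k1" (the pictures are not rectified: a ray, as slopes to the right and down, at radius r is drawn at 1 + k1 r^2 times it, then the intrinsics apply), "position" and "rotation" of the camera in the world. Camera axes: x right, y up, looking along -z (the intrinsics and any distortion apply to the point x, -y, -z); pixel columns grow to the right and rows downward; lengths in m; the calibration is good to about 2 mm. A picture is of the moment at which its call begins: read the wrist's pose just before it. camera_params takes no time and is no camera call; for the wrist camera it gives the pose at the moment of the call.
- robot.close_job(): hands the job in; it is judged then, once.
The state is a dict: "t": time; "q": joint angles; "dq": joint speeds; "joint_torque": joint torques, N m; "tool_pos": TCP position; "orientation": TCP orientation; "force": force on the tool from outside, world axes, zero at the start; "wrist_torque": the same for the moment, N m; "opening": finger opening in m; "gripper_force": force on a finger pad.
Only numpy, scipy, OpenCV 4.12 (cv2) and the standard library are available. Lean on these libraries where they do the work, as an engineer would, in place of code of your own. Each camera call takes 0.05 s, during which the arm holds its last target. There are 200 camera calls.

## Working session

There is one attempt and no reset: what is moved stays moved. The work goes in short steps, Python scripts to look and compute and a tool call to move; the robot and the scene stay as the last step left them, time stands still between calls to the robot, and variables do not carry over. Pictures are saved under pics/ and viewed, at most 10 in all, crops included, and the job is handed in when it is done.

Besides the shell and the picture viewer there is one more tool, called by a JSON object that holds its "api" and its "payload". carry_out: Moves the arm, as the interface text tells. Its arguments: {"type":"object","properties":{"targets":{"type":"array","items":{"type":"object","properties":{"hand":{"type":"number"},"x":{"type":"number"},"y":{"type":"number"},"z":{"type":"number"},"ax":{"type":"number"},"ay":{"type":"number"},"az":{"type":"number"}}}},"newtons":{"type":"number"}},"required":["targets"]}

```bash
mkdir -p pics; ls; cat > h.py <<'E'
import numpy as np,cv2
from plant import read_state,read_camera,camera_params,robot
from scipy.spatial.transform import Rotation as R
def rot(c):
    r=np.array(c["rotation"],float)
    return r if r.shape==(3,3) else (R.from_rotvec(r).as_matrix() if r.size==3 else R.from_quat(r).as_matrix())
def rays(c,uv):
    uv=np.atleast_2d(np.float64(uv)); K=np.array([[c["fx"],0,c["cx"]],[0,c["fy"],c["cy"]],[0,0,1.]])
    p=cv2.undistortPoints(uv[:,None],K,np.array([c["k1"],0,0,0.]))[:,0]
    return np.c_[p[:,0],-p[:,1],-np.ones(len(p))]
def onplane(c,uv,z):
    d=rays(c,uv)@rot(c).T; o=np.array(c["position"]); return o+d*((z-o[2])/d[:,2])[:,None]
def pts(c,uv,depth):
    uv=np.atleast_2d(uv).astype(int); z=depth[uv[:,1],uv[:,0]]
    return np.array(c["position"])+(rays(c,uv)*z[:,None])@rot(c).T
E
python3 - <<'E'
from h import *
print(read_state())
for n in("top","side"):
    c=camera_params(n);print(n,c);p,d=read_camera(n);cv2.imwrite(f"pics/{n}0.png",p);np.savez(f"{n}0.npz",p=p,d=d)
E
```

```text
pics
{'t': 0.0, 'q': array([ 1.10760068e+00,  1.31137685e-01,  1.48926935e+00, -1.60652431e-05,
        1.52296125e+00, -8.53872788e-02]), 'dq': array([-0.00115403,  0.00035902, -0.00044767,  0.00054165, -0.00091346,
        0.00058428]), 'joint_torque': array([ 8.67724466e-04, -5.59869254e+01, -4.91747653e+01,  7.64587708e-02,
        3.58495535e-02, -1.10719852e-04]), 'tool_pos': array([0.221206  , 0.55749574, 0.40370661]), 'orientation': array([-5.89847863e-01, -3.08524748e+00,  2.69131924e-03]), 'force': array([-0.77488763, -0.69468391, -0.05666671]), 'wrist_torque': array([ 0.02828322, -0.03967997,  0.02950075]), 'gripper_force': 0.0, 'opening': 0.09304381939583846}
top {'fx': 383.81581015858853, 'fy': 383.81581015858853, 'cx': 319.9481146133926, 'cy': 198.48883582016512, 'k1': 0.019167088683990363, 'position': array([ 0.41016156, -0.00373259,  1.39097622]), 'rotation': array([ 0.07270758, -0.09650628, -1.55138303])}
side {'fx': 486.4822500375671, 'fy': 486.4822500375671, 'cx': 316.1275939449615, 'cy': 198.01893125480288, 'k1': -0.08466711494852235, 'position': array([-0.18369295, -1.36038436,  1.16713941]), 'rotation': array([ 0.9613344, -0.2514359, -0.4288506])}
```

View pics/top0.png

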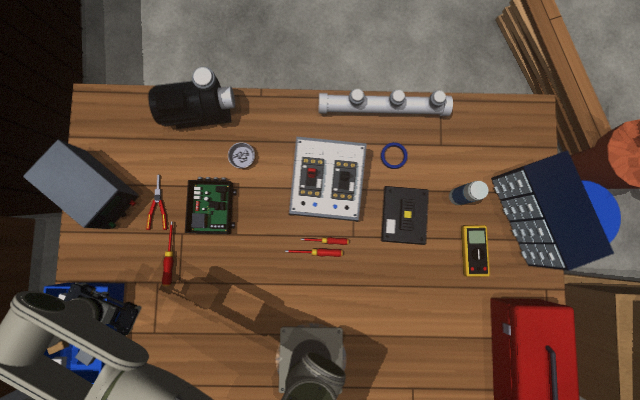

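View pics/side0.png

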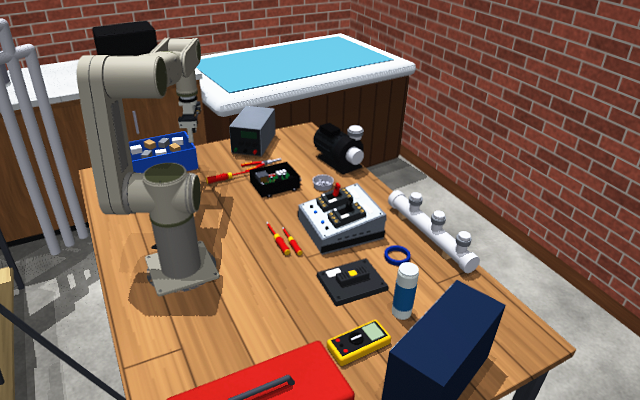

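The top view shows the controller at (211,206), the console at (328,180) with the red breaker at (312,175) and the black one at (344,180), and the cover at (405,215) with its yellow sticker at (407,214). The side view agrees. Next I measure them.

```bash
python3 - <<'E'
from h import *
D=np.load("top0.npz");p,d=D["p"],D["d"];c=camera_params("top")
v,u=np.mgrid[:400,:640];P=pts(c,np.c_[u.ravel(),v.ravel()],d).reshape(400,640,3)
def win(m,a,b,e,f): w=np.zeros_like(m);w[e:f,a:b]=m[e:f,a:b];return w
def rect(m,n):
    q=P[m]; xy=(q[:,:2]*1000).astype(np.float32)
    (cx,cy),(w,h),a=cv2.minAreaRect(xy);print(n,len(q),"c",round(cx),round(cy),"wh",round(w),round(h),"a",round(a,1),"zmed",np.median(q[:,2]).round(4),"mean",q.mean(0).round(4))
z=P[...,2]
rect(win((z>.010)&(z<.08),375,435,180,250),"cover")
rect(win((z>.034)&(z<.08),375,435,180,250),"housing")
rect(win((z>.05)&(z<.09),178,245,172,240),"box rim")
rect(win((z>.045)&(z<.2),280,375,130,225),"console")
hsv=cv2.cvtColor(p,cv2.COLOR_BGR2HSV);H,S,V=[hsv[...,i].astype(int) for i in range(3)]
red=((H<8)|(H>172))&(S>150)&(V>70)
rect(win(red,295,330,155,205),"redhandle")
rect(win((abs(H-27)<6)&(S>150)&(V>120),395,420,200,228),"sticker")
i=cv2.resize(p[125:255,170:440],None,fx=2.9,fy=2.9,interpolation=cv2.INTER_CUBIC);cv2.imwrite("pics/crop.png",i)
m=win(red,295,330,155,205);print(np.argwhere(m).min(0),np.argwhere(m).max(0),P[m][:,2].max(),P[m][:,2].min())
E
```

```text
cover 2423 c 507 -330 wh 162 198 a 86.4 zmed 0.0188 mean [ 0.5054 -0.3286  0.0223]
housing 399 c 507 -332 wh 44 110 a 86.2 zmed 0.0437 mean [ 0.5069 -0.3317  0.0437]
box rim 439 c 520 368 wh 145 184 a 89.5 zmed 0.0573 mean [0.5067 0.3793 0.0571]
console 5425 c 621 -44 wh 240 261 a 85.4 zmed 0.1075 mean [ 0.6196 -0.0439  0.1042]
redhandle 47 c 528 8 wh 235 23 a 0.0 zmed 0.1696 mean [0.6258 0.0086 0.1836]
sticker 51 c 507 -332 wh 22 26 a 0.2 zmed 0.0447 mean [ 0.5075 -0.3317  0.0443]
[168 308] [177 315] 1.3909762213964258 0.12886610741872606
```

View pics/crop.png

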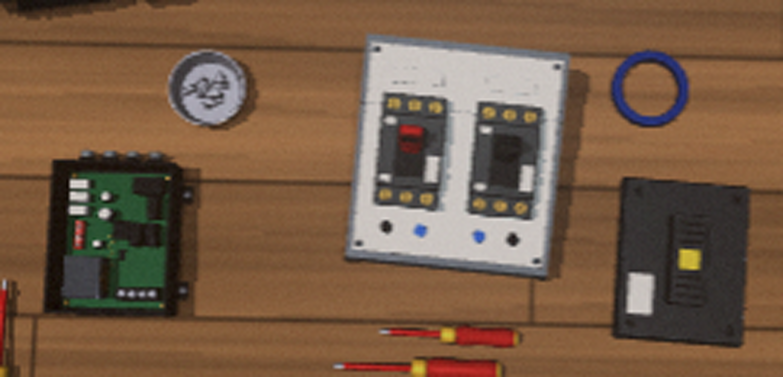

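The crop shows the red handle at (410,135), with the box and cover nearly parallel to world x. The coarse sizes match those given. Next I get the wrist camera's geometry and a planning helper.

```bash
cat >> h.py <<'E'
def goto(x,y,z,psi):
    """shift and turn in present tool axes to a tool-down pose, tool x at yaw psi"""
    s=read_state();r=R.from_rotvec(s["orientation"]);T=R.from_euler("z",psi)*R.from_euler("x",np.pi)
    dp=r.inv().apply(np.array([x,y,z])-s["tool_pos"]);a=(r.inv()*T).as_rotvec()
    print("shift",dp.round(4),"turn",a.round(4),"rows",np.ceil(max(np.linalg.norm(dp)/.0625,np.linalg.norm(a)/.186)))
E
python3 - <<'E'
from h import *
c=camera_params("wrist");s=read_state();r=R.from_rotvec(s["orientation"])
print(c["fx"],c["k1"],r.inv().apply(c["position"]-s["tool_pos"]),r.inv().apply(rot(c).T[...]) if 0 else r.as_matrix().T@rot(c))
goto(.46,.37,.45,np.pi)
E
```

```text
303.93163000199166 0.010568585613520965 [ 0.07848994 -0.00151569  0.02025227] [[-8.44169187e-04  9.58626898e-01  2.84664289e-01]
 [ 9.99999392e-01  6.07264365e-04  9.20483285e-04]
 [ 7.09533557e-04  2.84664893e-01 -9.58626828e-01]]
shift [-0.2911 -0.0863 -0.0461] turn [-0.0016 -0.0005 -0.3778] rows 5.0
```

{"api": "carry_out", "payload": {"targets": [{"hand": 100, "x": -0.058, "y": -0.017, "z": -0.009, "az": -0.076}, {"hand": 50, "x": -0.116, "y": -0.035, "z": -0.018, "az": -0.151}, {"hand": 0, "x": -0.174, "y": -0.052, "z": -0.028, "az": -0.227}, {"hand": 0, "x": -0.233, "y": -0.069, "z": -0.037, "az": -0.302}, {"hand": 0, "x": -0.291, "y": -0.086, "z": -0.046, "az": -0.378}, {"hand": 0, "x": -0.291, "y": -0.086, "z": -0.046, "az": -0.378}, {"hand": 0, "x": -0.291, "y": -0.086, "z": -0.046, "az": -0.378}]}}

```text
schema error: expected keys hand, x, y, z, ax, ay, az
```

```bash
python3 - <<'E'
from h import *
c=camera_params("wrist");p,d=read_camera("wrist");cv2.imwrite("pics/w1.png",p)
v,u=np.mgrid[:400,:640];P=pts(c,np.c_[u.ravel(),v.ravel()],d).reshape(400,640,3);np.savez("w1.npz",p=p,P=P)
z=P[...,2];q=P[(z>.055)&(z<.072)&(abs(P[...,1]-.37)<.1)&(abs(P[...,0]-.52)<.13)]
print(len(q),np.median(q[:,2]),cv2.minAreaRect((q[:,:2]*1000).astype(np.float32)))
# edge-wise line fits
yaw0=0
for ax,sg in((0,1),(0,-1),(1,1),(1,-1)):
    o=1-ax;b=np.round(q[:,o]/.004).astype(int);L=[]
    for k in np.unique(b):
        w=q[b==k]
        if len(w)>2: i=np.argmax(sg*w[:,ax]);L.append(w[i])
    L=np.array(L);L=L[abs(L[:,o]-np.median(L[:,o]))<.06];f=np.polyfit(L[:,o],L[:,ax],1)
    for _ in range(3):
        e=L[:,ax]-np.polyval(f,L[:,o]);L=L[abs(e)<.0025];f=np.polyfit(L[:,o],L[:,ax],1)
    print("xy"[ax],sg,"slope",f[0].round(4),"at mid",np.polyval(f,(.52,.368)[o]).round(4),len(L))
goto(.64,.009,.47,np.pi-.08)
E
```

```text
655 0.06056952034817903 ((433.2030944824219, 367.76031494140625), (145.0511016845703, 21.220592498779297), 85.4457015991211)
x 1 slope 0.0183 at mid 0.431 30
x -1 slope 0.0213 at mid 0.4269 29Traceback (most recent call last):
  File "<stdin>", line 15, in <module>
    raise TypeError("expected non-empty vector for x")
TypeError: expected non-empty vector for x
```

View pics/w1.png

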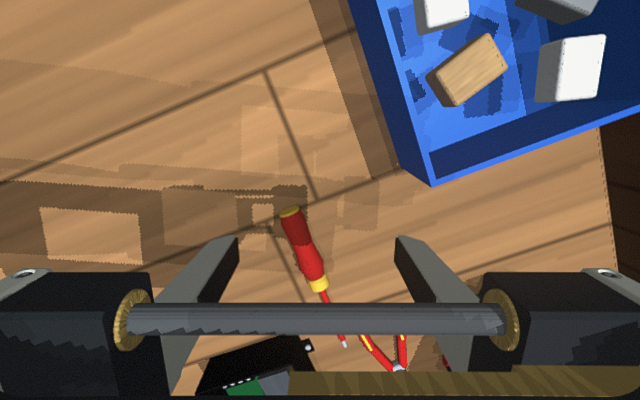

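The move was refused because every key is needed, so the arm is still at the start pose. The wrist view there shows the fingers filling rows 240-400, which means the useful view lies on the tool's +x side. I'll hover a little beyond each object.

```bash
python3 - <<'E'
from h import *
goto(.56,.37,.47,np.pi)
E
```

```text
shift [-0.3841 -0.0495 -0.066 ] turn [-0.0014 -0.0004 -0.3778] rows 7.0
```

{"api": "carry_out", "payload": {"targets": [{"hand": 0, "x": -0.06, "y": -0.008, "z": -0.066, "ax": 0, "ay": 0, "az": -0.06}, {"hand": 0, "x": -0.12, "y": -0.016, "z": -0.066, "ax": 0, "ay": 0, "az": -0.12}, {"hand": 0, "x": -0.18, "y": -0.024, "z": -0.066, "ax": 0, "ay": 0, "az": -0.18}, {"hand": 0, "x": -0.24, "y": -0.032, "z": -0.066, "ax": 0, "ay": 0, "az": -0.24}, {"hand": 0, "x": -0.3, "y": -0.04, "z": -0.066, "ax": 0, "ay": 0, "az": -0.3}, {"hand": 0, "x": -0.35, "y": -0.046, "z": -0.066, "ax": 0, "ay": 0, "az": -0.35}, {"hand": 0, "x": -0.384, "y": -0.05, "z": -0.066, "ax": 0, "ay": 0, "az": -0.378}, {"hand": 0, "x": -0.384, "y": -0.05, "z": -0.066, "ax": 0, "ay": 0, "az": -0.378}]}}

```text
t: 1.15
tool_pos: [0.5619, 0.3676, 0.4694]
orientation: [-0.005, -3.14, 0.002]
force: [-0.9, 0.5, -0.1]
opening: 0.0177
gripper_force: 0.0
```

```bash
cat >> h.py <<'E'
def cloud(name="wrist",save=None):
    c=camera_params(name);p,d=read_camera(name)
    v,u=np.mgrid[:400,:640];P=pts(c,np.c_[u.ravel(),v.ravel()],d).reshape(400,640,3);P[d<=0]=np.nan
    if save: cv2.imwrite(f"pics/{save}.png",p);np.savez(f"{save}.npz",p=p,P=P)
    return p,P
def edges(q,cen,half):
    """outer side lines of a near-aligned rectangle of points"""
    for ax,sg in((0,1),(0,-1),(1,1),(1,-1)):
        o=1-ax;w=q[abs(q[:,o]-cen[o])<half[o]*.85];w=w[abs(w[:,ax]-cen[ax]-sg*half[ax])<.015]
        b=np.round(w[:,o]/.003).astype(int)
        L=np.array([w[b==k][np.argmax(sg*w[b==k][:,ax])] for k in np.unique(b)])
        if len(L)<6: print("xy"[ax],sg,"few");continue
        for _ in range(4):
            f=np.polyfit(L[:,o],L[:,ax],1);e=L[:,ax]-np.polyval(f,L[:,o]);L=L[abs(e)<max(.0015,2*np.median(abs(e)))]
        print("xy"[ax],sg,"slope",f[0].round(4),"at mid",np.polyval(f,cen[o]).round(4),len(L))
E
python3 - <<'E'
from h import *
p,P=cloud(save="w2");z=P[...,2]
q=P[(z>.057)&(z<.068)&(abs(P[...,1]-.37)<.1)&(abs(P[...,0]-.52)<.13)]
print(read_state()["tool_pos"],len(q),np.median(q[:,2]),cv2.minAreaRect((q[:,:2]*1000).astype(np.float32)))
edges(q,(.52,.368),(.092,.072))
goto(.66,-.01,.47,np.pi-.08)
E
```

```text
[0.56057332 0.36877033 0.46974227] 1829 0.06156467271834143 ((520.0045776367188, 366.63726806640625), (144.2760772705078, 184.20672607421875), 89.48389434814453)
x 1 slope 0.0119 at mid 0.6114 42
x -1 slope 0.0163 at mid 0.4287 42
y 1 slope -0.0089 at mid 0.4382 53
y -1 slope -0.0091 at mid 0.2953 53
shift [-1.003e-01 -3.786e-01 -2.000e-04] turn [-0.0006 -0.0015  0.0778] rows 7.0
```

View pics/w2.png

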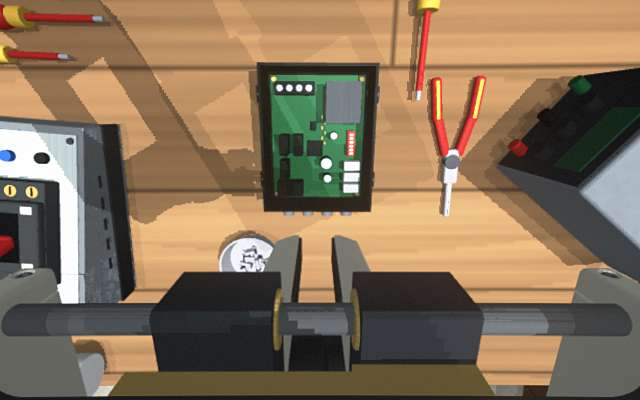

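The box is fully visible at (318,138). Its centre is (0.520, 0.3667), yaw about -0.010, and 184x144 matches the given size. On to the console.

{"api": "carry_out", "payload": {"targets": [{"hand": 0, "x": -0.015, "y": -0.055, "z": 0, "ax": 0, "ay": 0, "az": 0.011}, {"hand": 0, "x": -0.03, "y": -0.11, "z": 0, "ax": 0, "ay": 0, "az": 0.022}, {"hand": 0, "x": -0.045, "y": -0.165, "z": 0, "ax": 0, "ay": 0, "az": 0.033}, {"hand": 0, "x": -0.06, "y": -0.22, "z": 0, "ax": 0, "ay": 0, "az": 0.044}, {"hand": 0, "x": -0.075, "y": -0.275, "z": 0, "ax": 0, "ay": 0, "az": 0.055}, {"hand": 0, "x": -0.09, "y": -0.33, "z": 0, "ax": 0, "ay": 0, "az": 0.066}, {"hand": 0, "x": -0.1, "y": -0.379, "z": 0, "ax": 0, "ay": 0, "az": 0.078}, {"hand": 0, "x": -0.1, "y": -0.379, "z": 0, "ax": 0, "ay": 0, "az": 0.078}]}}

```text
t: 2.2
tool_pos: [0.6597, -0.0115, 0.4704]
orientation: [-0.128, -3.138, 0.001]
force: [0.1, -0.2, 0.6]
opening: 0.0006
gripper_force: 0.0
```

```bash
python3 - <<'E'
from h import *
p,P=cloud(save="w3")
hsv=cv2.cvtColor(p,cv2.COLOR_BGR2HSV);H,S,V=[hsv[...,i].astype(int) for i in range(3)]
red=(((H<8)|(H>172))&(S>150)&(V>60)&(P[...,2]>.1)&(P[...,2]<.25)&(abs(P[...,1])<.08)&(P[...,0]>.5))
print(read_state()["tool_pos"],np.argwhere(red).min(0),np.argwhere(red).max(0))
q=P[red];print(len(q),q.min(0),q.max(0));t=q[q[:,2]>np.percentile(q[:,2],97)-.006];print("top",len(t),t.mean(0),t.min(0),t.max(0))
z=P[...,2];b=P[(z>.12)&(z<.2)&(abs(P[...,1]+.1)<.03)&(P[...,0]>.5)&(P[...,0]<.75)];print("black",len(b),b.mean(0),b.min(0),b.max(0))
c=P[(z>.05)&(z<.2)&(abs(P[...,1]+.04)<.16)];print(cv2.minAreaRect((c[:,:2]*1000).astype(np.float32)))
E
```

```text
[ 0.65959546 -0.00959074  0.47055116] [147 323] [176 350]
527 [ 0.61796272 -0.00523504  0.12826902] [0.64113579 0.01983942 0.17637868]
top 313 [0.63467912 0.00769184 0.17377003] [ 0.62897062 -0.00523504  0.1695082 ] [0.64113579 0.01969724 0.17637868]
black 5299 [ 0.62355481 -0.09838308  0.13172014] [ 0.56971625 -0.1299926   0.12000118] [ 0.67911215 -0.07000611  0.17691646]
((709.8770751953125, -54.20411682128906), (241.71458435058594, 437.2534484863281), 85.24431610107422)
```

View pics/w3.png

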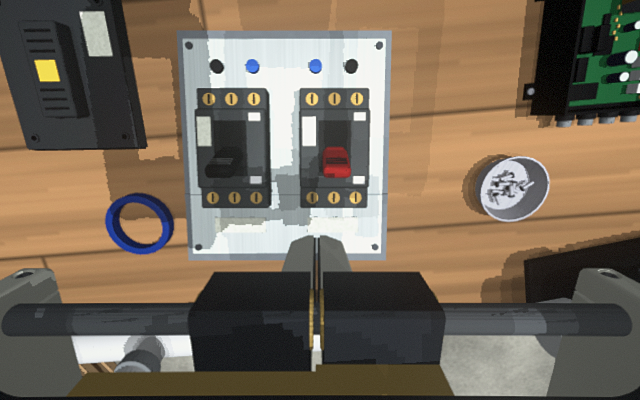

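The red tip is at (337,160) px, world (0.635, 0.008, 0.175), and the black one is 110 away at (225,165) px. That fits the given sizes. I'll descend behind the red handle with closed fingers, push it towards the robot, then rise.

{"api": "carry_out", "payload": {"targets": [{"hand": 0, "x": -0.002, "y": 0.018, "z": 0.05, "ax": 0, "ay": 0, "az": 0}, {"hand": 0, "x": -0.002, "y": 0.018, "z": 0.1, "ax": 0, "ay": 0, "az": 0}, {"hand": 0, "x": -0.002, "y": 0.018, "z": 0.129, "ax": 0, "ay": 0, "az": 0}, {"hand": 0, "x": -0.002, "y": 0.018, "z": 0.129, "ax": 0, "ay": 0, "az": 0}, {"hand": 0, "x": 0.015, "y": 0.018, "z": 0.129, "ax": 0, "ay": 0, "az": 0}, {"hand": 0, "x": 0.033, "y": 0.018, "z": 0.129, "ax": 0, "ay": 0, "az": 0}, {"hand": 0, "x": 0.05, "y": 0.018, "z": 0.129, "ax": 0, "ay": 0, "az": 0}, {"hand": 0, "x": 0.05, "y": 0.018, "z": 0.129, "ax": 0, "ay": 0, "az": 0}]}}

```text
t: 3.25
tool_pos: [0.6113, 0.0137, 0.3445]
orientation: [0.12, 3.136, 0.0]
force: [-0.2, 1.0, -0.7]
opening: 0.0008
gripper_force: 0.0
```

{"api": "carry_out", "payload": {"targets": [{"hand": 0, "x": 0, "y": 0, "z": -0.06, "ax": 0, "ay": 0, "az": 0}, {"hand": 0, "x": 0, "y": 0, "z": -0.12, "ax": 0, "ay": 0, "az": 0}, {"hand": 100, "x": -0.002, "y": -0.05, "z": -0.126, "ax": 0, "ay": 0, "az": 0}, {"hand": 100, "x": -0.004, "y": -0.105, "z": -0.126, "ax": 0, "ay": 0, "az": 0}, {"hand": 100, "x": -0.006, "y": -0.16, "z": -0.126, "ax": 0, "ay": 0, "az": 0}, {"hand": 100, "x": -0.008, "y": -0.215, "z": -0.126, "ax": 0, "ay": 0, "az": -0.01}, {"hand": 100, "x": -0.01, "y": -0.264, "z": -0.126, "ax": 0, "ay": 0, "az": -0.014}, {"hand": 100, "x": -0.01, "y": -0.264, "z": -0.126, "ax": 0, "ay": 0, "az": -0.014}]}}

```text
t: 4.25
tool_pos: [0.6007, -0.2547, 0.4686]
orientation: [0.106, 3.139, -0.002]
force: [0.5, -0.1, -0.6]
opening: 0.0558
gripper_force: 0.0
```

```bash
python3 - <<'E'
from h import *
p,P=cloud(save="w4");z=P[...,2]
hsv=cv2.cvtColor(p,cv2.COLOR_BGR2HSV);H,S,V=[hsv[...,i].astype(int) for i in range(3)]
q=P[((H<8)|(H>172))&(S>150)&(V>60)&(z>.1)&(z<.25)&(abs(P[...,1])<.08)&(P[...,0]>.5)]
print("red",len(q),q.mean(0),q.max(0),q.min(0))
near=(abs(P[...,1]+.33)<.11)&(abs(P[...,0]-.507)<.13)
q=P[(z>.038)&(z<.05)&near];print("housing",np.median(q[:,2]),cv2.minAreaRect((q[:,:2]*1000).astype(np.float32)));edges(q,(.507,-.332),(.055,.022))
s=P[(abs(H-27)<6)&(S>150)&(V>120)&(z>.035)&near];print("sticker",s.mean(0))
q=P[(z>.01)&(z<.025)&near];print("deck",np.median(q[:,2]),cv2.minAreaRect((q[:,:2]*1000).astype(np.float32)));edges(q,(.507,-.332),(.0975,.0775))
b=P[(z>.14)&(z<.2)&(abs(P[...,1]+.1)<.03)&(P[...,0]>.5)&(P[...,0]<.75)];print("black",b.mean(0))
E
```

```text
red 1010 [0.5999733  0.0046278  0.15197515] [0.62269122 0.02512111 0.1686282 ] [ 0.58447727 -0.00484561  0.12465789]
housing 0.04398261245094093 ((507.27142333984375, -332.26080322265625), (45.13836669921875, 109.0076904296875), 86.36770629882812)
x 1 slope 0.0702 at mid 0.5617 13
x -1 slope 0.0571 at mid 0.453 14
y 1 slope -0.0625 at mid -0.31 32
y -1 slope -0.0607 at mid -0.353 30
sticker [ 0.5072751  -0.33222617  0.04447583]
deck 0.018046258030906592 ((507.735107421875, -331.73162841796875), (157.62811279296875, 195.13731384277344), 86.23200225830078)
x 1 slope 0.0567 at mid 0.6042 44
x -1 slope 0.0716 at mid 0.4111 45
y 1 slope -0.0609 at mid -0.2536 56
y -1 slope -0.0512 at mid -0.4092 51
black [ 0.62150773 -0.10517122  0.16272558]
```

View pics/w4.png

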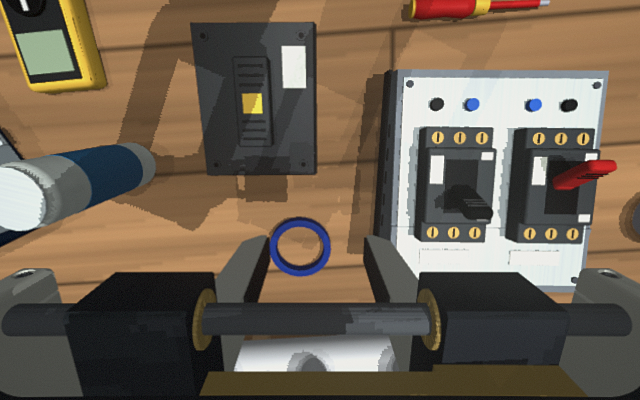

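The red handle now leans towards the robot (OFF) at (590,172) px and the black one is still ON. The cover is at (0.507, -0.332), yaw -0.063. I'll check clearance to the spray can before descending.

```bash
python3 - <<'E'
from h import *
for f in("top0",):
    D=np.load("top0.npz");c=camera_params("top");v,u=np.mgrid[:400,:640];P=pts(c,np.c_[u.ravel(),v.ravel()],D["d"]).reshape(400,640,3)
    q=P[170:215,445:495].reshape(-1,3);q=q[(q[:,2]>.05)&(q[:,2]<.25)];print(q.min(0),q.max(0))
goto(.507,-.332,.208,np.pi-.063)
E
```

```text
[ 0.54630133 -0.55325958  0.05073501] [ 0.6092687  -0.4899498   0.19673715]
shift [ 0.0889 -0.0852  0.2605] turn [-0.0002  0.0012 -0.0032] rows 5.0
```

{"api": "carry_out", "payload": {"targets": [{"hand": 100, "x": 0.03, "y": -0.03, "z": 0.04, "ax": 0, "ay": 0, "az": -0.003}, {"hand": 100, "x": 0.06, "y": -0.06, "z": 0.08, "ax": 0, "ay": 0, "az": -0.003}, {"hand": 100, "x": 0.089, "y": -0.085, "z": 0.12, "ax": 0, "ay": 0, "az": -0.003}, {"hand": 100, "x": 0.089, "y": -0.085, "z": 0.17, "ax": 0, "ay": 0, "az": -0.003}, {"hand": 100, "x": 0.089, "y": -0.085, "z": 0.22, "ax": 0, "ay": 0, "az": -0.003}, {"hand": 100, "x": 0.089, "y": -0.085, "z": 0.25, "ax": 0, "ay": 0, "az": -0.003}, {"hand": 100, "x": 0.089, "y": -0.085, "z": 0.26, "ax": 0, "ay": 0, "az": -0.003}, {"hand": 100, "x": 0.089, "y": -0.085, "z": 0.26, "ax": 0, "ay": 0, "az": -0.003}]}}

```text
t: 5.3
tool_pos: [0.5074, -0.33, 0.2084]
orientation: [0.094, 3.14, -0.0]
force: [-0.0, -0.6, 1.1]
opening: 0.0929
gripper_force: 0.0
```

{"api": "carry_out", "payload": {"newtons": 40, "targets": [{"hand": 0, "x": 0, "y": 0, "z": 0, "ax": 0, "ay": 0, "az": 0}, {"hand": 0, "x": 0, "y": 0, "z": 0, "ax": 0, "ay": 0, "az": 0}, {"hand": 0, "x": 0, "y": 0, "z": 0, "ax": 0, "ay": 0, "az": 0}, {"hand": 0, "x": 0, "y": 0, "z": 0, "ax": 0, "ay": 0, "az": 0}, {"hand": 0, "x": 0, "y": 0, "z": 0, "ax": 0, "ay": 0, "az": 0}, {"hand": 0, "x": 0, "y": 0, "z": 0, "ax": 0, "ay": 0, "az": 0}]}}

```text
t: 6.05
tool_pos: [0.5066, -0.3307, 0.2077]
orientation: [-0.096, -3.14, -0.0]
force: [-0.9, 0.2, 1.3]
opening: 0.0435
gripper_force: 40.0
```

{"api": "carry_out", "payload": {"targets": [{"hand": 0, "x": 0, "y": 0, "z": -0.01, "ax": 0, "ay": 0, "az": 0}, {"hand": 0, "x": 0, "y": 0, "z": -0.05, "ax": 0, "ay": 0, "az": 0}, {"hand": 0, "x": 0, "y": 0, "z": -0.1, "ax": 0, "ay": 0, "az": 0}, {"hand": 0, "x": 0, "y": 0, "z": -0.15, "ax": 0, "ay": 0, "az": 0}, {"hand": 0, "x": 0, "y": 0, "z": -0.2, "ax": 0, "ay": 0, "az": 0}, {"hand": 0, "x": 0, "y": 0, "z": -0.24, "ax": 0, "ay": 0, "az": 0}, {"hand": 0, "x": 0, "y": 0, "z": -0.25, "ax": 0, "ay": 0, "az": 0}]}}

```text
t: 6.92
tool_pos: [0.5068, -0.3309, 0.4617]
orientation: [0.095, 3.136, -0.005]
force: [0.4, -0.5, -3.1]
opening: 0.0435
gripper_force: 40.0
```

{"api": "carry_out", "payload": {"targets": [{"hand": 0, "x": 0.001, "y": 0.03, "z": 0, "ax": 0, "ay": 0, "az": 0}, {"hand": 0, "x": 0.003, "y": 0.075, "z": 0, "ax": 0, "ay": 0, "az": 0}, {"hand": 0, "x": 0.005, "y": 0.12, "z": 0, "ax": 0, "ay": 0, "az": 0}, {"hand": 0, "x": 0.007, "y": 0.17, "z": 0, "ax": 0, "ay": 0, "az": 0}, {"hand": 0, "x": 0.009, "y": 0.22, "z": 0, "ax": 0, "ay": 0, "az": 0}, {"hand": 0, "x": 0.012, "y": 0.27, "z": 0, "ax": 0, "ay": 0, "az": 0}, {"hand": 0, "x": 0.014, "y": 0.32, "z": 0, "ax": 0, "ay": 0, "az": -0.02}, {"hand": 0, "x": 0.016, "y": 0.37, "z": 0, "ax": 0, "ay": 0, "az": -0.04}]}}

```text
t: 7.92
tool_pos: [0.5126, 0.0412, 0.4556]
orientation: [-0.032, -3.139, -0.0]
force: [0.9, -0.8, -3.0]
opening: 0.0434
gripper_force: 40.0
```

```bash
python3 - <<'E'
from h import *
s=read_state();print(s["tool_pos"],s["opening"],s["gripper_force"],s["wrist_torque"],s["force"]);goto(.52,.3667,.45,np.pi-.010)
E
```

```text
[0.51256216 0.0412042  0.45558034] 0.04342666258490871 39.998191595077515 [ 0.07592295 -0.07083777  0.00652906] [ 0.92355089 -0.84207972 -2.99894498]
shift [-0.0009  0.3256  0.0056] turn [ 0.     -0.0029 -0.0103] rows 6.0
```

{"api": "carry_out", "payload": {"targets": [{"hand": 0, "x": 0, "y": 0.05, "z": 0, "ax": 0, "ay": 0, "az": -0.005}, {"hand": 0, "x": -0.001, "y": 0.1, "z": 0, "ax": 0, "ay": 0, "az": -0.01}, {"hand": 0, "x": -0.001, "y": 0.15, "z": 0, "ax": 0, "ay": 0, "az": -0.01}, {"hand": 0, "x": -0.001, "y": 0.2, "z": 0, "ax": 0, "ay": 0, "az": -0.01}, {"hand": 0, "x": -0.001, "y": 0.25, "z": 0, "ax": 0, "ay": 0, "az": -0.01}, {"hand": 0, "x": -0.001, "y": 0.3, "z": 0.03, "ax": 0, "ay": 0, "az": -0.01}, {"hand": 0, "x": -0.001, "y": 0.326, "z": 0.07, "ax": 0, "ay": 0, "az": -0.01}, {"hand": 0, "x": -0.001, "y": 0.326, "z": 0.1, "ax": 0, "ay": 0, "az": -0.01}]}}

```text
t: 8.93
tool_pos: [0.5194, 0.3671, 0.3528]
orientation: [-0.013, -3.137, 0.004]
force: [-0.5, -0.4, -2.8]
opening: 0.044
gripper_force: 40.0
```

```bash
python3 - <<'E'
from h import *
for _ in range(4): read_camera("side")
p,P=cloud(save="w5");s=read_state();t=s["tool_pos"];r=R.from_rotvec(s["orientation"])
print(t,s["orientation"])
Q=r.inv().apply((P-t).reshape(-1,3)).reshape(P.shape)   # tool frame
near=(abs(Q[...,0])<.13)&(abs(Q[...,1])<.11)
q=Q[near&(Q[...,2]>.185)&(Q[...,2]<.197)];print("deck",len(q),np.median(q[:,2]),q.min(0),q.max(0));edges(q,(0,0),(.0975,.0775))
A=np.c_[q[:,:2],np.ones(len(q))];print("tilt/plane",np.linalg.lstsq(A,q[:,2],rcond=None)[0])
q=Q[near&(Q[...,2]>.155)&(Q[...,2]<.172)];edges(q,(0,0),(.055,.022))
goto(.52,.3667,.35,np.pi-.010)
E
```

```text
[0.52105921 0.36521977 0.35811893] [-1.75625927e-02 -3.14149567e+00  1.83080946e-04]
deck 44610 0.1915294149575316 [-0.09384779 -0.08033144  0.18502546] [0.09831803 0.07570366 0.19699719]
x 1 slope 0.0017 at mid 0.0977 45
x -1 slope -0.0028 at mid -0.093 31
y 1 slope -0.0018 at mid 0.0748 34
y -1 slope 0.0009 at mid -0.0798 33
tilt/plane [-0.00259044  0.00204393  0.19163254]
x 1 slope -0.0016 at mid 0.0551 13
x -1 slope -0.0015 at mid -0.0544 13
y 1 slope 0.0 at mid 0.0197 25
y -1 slope -0.0018 at mid -0.0239 23
shift [0.0011 0.0015 0.0081] turn [-0.0001 -0.     -0.0012] rows 1.0
```

View pics/w5.png

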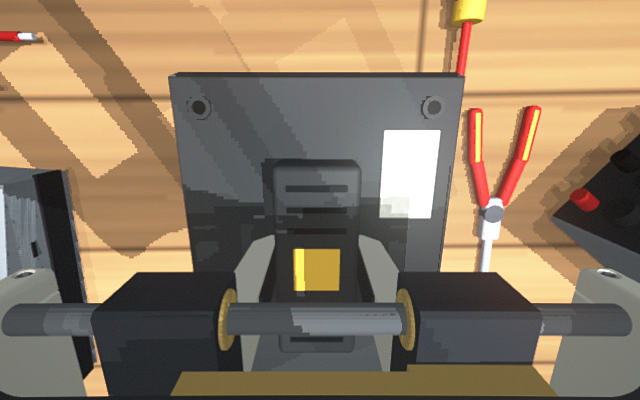

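The cover hangs square in the grip, with its edges at columns 175-460 and no tilt. A centred grip reads -2 mm in tool y, so I take that as the wrist camera's bias and shift +2 mm before lowering to just above engagement.

{"api": "carry_out", "payload": {"targets": [{"hand": 0, "x": 0, "y": 0.002, "z": 0.03, "ax": 0, "ay": 0, "az": 0}, {"hand": 0, "x": 0, "y": 0.002, "z": 0.06, "ax": 0, "ay": 0, "az": 0}, {"hand": 0, "x": 0, "y": 0.002, "z": 0.075, "ax": 0, "ay": 0, "az": 0}, {"hand": 0, "x": 0, "y": 0.002, "z": 0.082, "ax": 0, "ay": 0, "az": 0}, {"hand": 0, "x": 0, "y": 0.002, "z": 0.082, "ax": 0, "ay": 0, "az": 0}, {"hand": 0, "x": 0, "y": 0.002, "z": 0.082, "ax": 0, "ay": 0, "az": 0}]}}

```text
t: 9.93
tool_pos: [0.5214, 0.3678, 0.2773]
orientation: [0.017, 3.14, 0.002]
force: [0.5, -0.0, -2.5]
opening: 0.0436
gripper_force: 40.0
```

{"api": "carry_out", "payload": {"targets": [{"hand": 0, "x": 0, "y": 0, "z": 0.003, "ax": 0, "ay": 0, "az": 0}, {"hand": 0, "x": 0, "y": 0, "z": 0.006, "ax": 0, "ay": 0, "az": 0}, {"hand": 0, "x": 0, "y": 0, "z": 0.009, "ax": 0, "ay": 0, "az": 0}, {"hand": 0, "x": 0, "y": 0, "z": 0.009, "ax": 0, "ay": 0, "az": 0}]}}

```text
t: 10.42
tool_pos: [0.5208, 0.3674, 0.2662]
orientation: [-0.017, -3.141, 0.001]
force: [-0.5, -0.7, -2.6]
opening: 0.0436
gripper_force: 40.0
```

{"api": "carry_out", "payload": {"targets": [{"hand": 0, "x": 0, "y": 0, "z": 0.002, "ax": 0, "ay": 0, "az": 0}, {"hand": 0, "x": 0, "y": 0, "z": 0.004, "ax": 0, "ay": 0, "az": 0}, {"hand": 0, "x": 0, "y": 0, "z": 0.006, "ax": 0, "ay": 0, "az": 0}, {"hand": 0, "x": 0, "y": 0, "z": 0.006, "ax": 0, "ay": 0, "az": 0}]}}

```text
t: 10.92
tool_pos: [0.5208, 0.3674, 0.2604]
orientation: [-0.017, -3.141, 0.0]
force: [-0.7, -0.2, -3.1]
opening: 0.0436
gripper_force: 40.0
```

{"api": "carry_out", "payload": {"targets": [{"hand": 0, "x": 0, "y": 0, "z": 0.002, "ax": 0, "ay": 0, "az": 0}, {"hand": 0, "x": 0, "y": 0, "z": 0.003, "ax": 0, "ay": 0, "az": 0}, {"hand": 0, "x": 0, "y": 0, "z": 0.003, "ax": 0, "ay": 0, "az": 0}]}}

```text
t: 11.3
tool_pos: [0.5209, 0.3675, 0.2576]
orientation: [-0.017, -3.141, 0.0]
force: [0.6, 0.5, -2.4]
opening: 0.0431
gripper_force: 40.0
```

{"api": "carry_out", "payload": {"targets": [{"hand": 0, "x": 0, "y": 0, "z": 0.001, "ax": 0, "ay": 0, "az": 0}, {"hand": 0, "x": 0, "y": 0, "z": 0.002, "ax": 0, "ay": 0, "az": 0}, {"hand": 0, "x": 0, "y": 0, "z": 0.002, "ax": 0, "ay": 0, "az": 0}]}}

```text
t: 11.68
tool_pos: [0.5209, 0.3675, 0.2557]
orientation: [-0.017, -3.141, 0.0]
force: [0.7, 0.2, -3.0]
opening: 0.0437
gripper_force: 40.0
```

{"api": "carry_out", "payload": {"targets": [{"hand": 0, "x": 0, "y": 0, "z": 0.001, "ax": 0, "ay": 0, "az": 0}, {"hand": 0, "x": 0, "y": 0, "z": 0.001, "ax": 0, "ay": 0, "az": 0}, {"hand": 0, "x": 0, "y": 0, "z": 0.001, "ax": 0, "ay": 0, "az": 0}]}}

```text
t: 12.05
tool_pos: [0.521, 0.3675, 0.2556]
orientation: [0.017, 3.141, 0.0]
force: [-3.9, -3.1, 5.2]
opening: 0.0439
gripper_force: 40.0
```

{"api": "carry_out", "payload": {"targets": [{"hand": 0, "x": 0, "y": 0, "z": 0.001, "ax": 0, "ay": 0, "az": 0}, {"hand": 0, "x": 0, "y": 0, "z": 0.001, "ax": 0, "ay": 0, "az": 0}, {"hand": 0, "x": 0, "y": 0, "z": 0.001, "ax": 0, "ay": 0, "az": 0}]}}

```text
t: 12.42
tool_pos: [0.521, 0.3675, 0.2555]
orientation: [0.017, 3.141, 0.0]
force: [-7.1, -4.8, 12.3]
opening: 0.0436
gripper_force: 40.0
```

The cover bears on the rim at the expected height (TCP 0.2555 = 0.2077 + 0.048), so I release and rise.

{"api": "carry_out", "payload": {"targets": [{"hand": 55, "x": 0, "y": 0, "z": -0.001, "ax": 0, "ay": 0, "az": 0}, {"hand": 65, "x": 0, "y": 0, "z": -0.001, "ax": 0, "ay": 0, "az": 0}, {"hand": 80, "x": 0, "y": 0, "z": -0.001, "ax": 0, "ay": 0, "az": 0}, {"hand": 90, "x": 0, "y": 0, "z": -0.001, "ax": 0, "ay": 0, "az": 0}, {"hand": 90, "x": 0, "y": 0, "z": -0.03, "ax": 0, "ay": 0, "az": 0}, {"hand": 90, "x": 0, "y": 0, "z": -0.08, "ax": 0, "ay": 0, "az": 0}, {"hand": 90, "x": -0.02, "y": 0, "z": -0.14, "ax": 0, "ay": 0, "az": 0}, {"hand": 90, "x": -0.04, "y": 0, "z": -0.2, "ax": 0, "ay": 0, "az": 0}]}}

```text
t: 13.42
tool_pos: [0.5605, 0.367, 0.454]
orientation: [-0.016, -3.141, 0.0]
force: [0.2, 0.4, -0.3]
opening: 0.0836
gripper_force: 0.0
```

```bash
python3 - <<'E'
from h import *
for _ in range(3): read_camera("side")
p,P=cloud(save="w6");z=P[...,2];print(read_state()["tool_pos"],read_state()["opening"])
near=(abs(P[...,1]-.368)<.11)&(abs(P[...,0]-.52)<.13)
q=P[near&(z>.055)&(z<.075)];print("deck",len(q),np.median(q[:,2]),cv2.minAreaRect((q[:,:2]*1000).astype(np.float32)))
edges(q,(.52,.368),(.0975,.0775))
f=np.linalg.lstsq(np.c_[q[:,:2]-[.52,.368],np.ones(len(q))],q[:,2],rcond=None)[0];print("plane",f)
for sx in(-.085,.085):
  for sy in(-.065,.065):
    w=q[(abs(q[:,0]-.52-sx)<.01)&(abs(q[:,1]-.368-sy)<.01)];print(sx,sy,np.median(w[:,2]).round(4))
q=P[near&(z>.085)&(z<.1)];print("housing",np.median(q[:,2]),q[:,:2].mean(0))
E
```

```text
[0.56104722 0.36710166 0.4543392 ] 0.08374201735810742
deck 17417 0.0657662147425152 ((521.2158813476562, 365.7747802734375), (158.97254943847656, 195.90341186523438), 89.36412048339844)
x 1 slope 0.0154 at mid 0.6185 45
x -1 slope 0.0118 at mid 0.4235 45
y 1 slope -0.0106 at mid 0.4426 44
y -1 slope -0.0126 at mid 0.289 45
plane [ 0.0003625 -0.0004622  0.0657133]
-0.085 -0.065 0.0662
-0.085 0.065 0.0661
0.085 -0.065 0.0662
0.085 0.065 0.0659
housing 0.0917832222041901 [0.51875611 0.36579219]
```

View pics/w6.png

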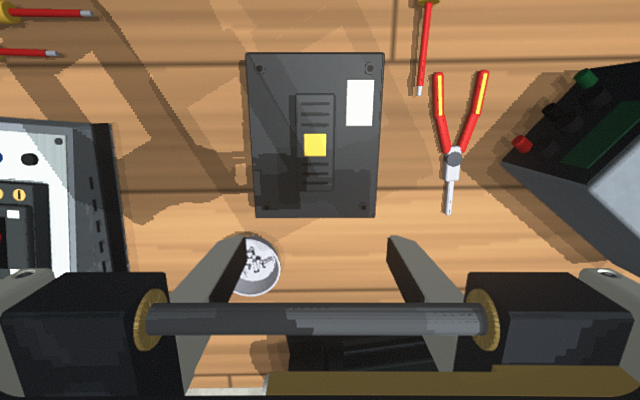

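The cover sits square on the box at (315,135) px. Its deck corners are level at 0.066 m and its edges are parallel to the box. Next, approach the front side of the red handle.

```bash
python3 - <<'E'
from h import *
goto(.555,.0135,.454,np.pi-.08)
E
```

```text
shift [ 2.100e-03 -3.536e-01 -3.000e-04] turn [0.002  0.0033 0.0688] rows 6.0
```

{"api": "carry_out", "payload": {"targets": [{"hand": 0, "x": 0, "y": -0.05, "z": 0, "ax": 0, "ay": 0, "az": 0.01}, {"hand": 0, "x": 0, "y": -0.105, "z": 0, "ax": 0, "ay": 0, "az": 0.02}, {"hand": 0, "x": 0.001, "y": -0.16, "z": 0, "ax": 0, "ay": 0, "az": 0.03}, {"hand": 0, "x": 0.001, "y": -0.215, "z": 0, "ax": 0, "ay": 0, "az": 0.04}, {"hand": 0, "x": 0.002, "y": -0.27, "z": 0, "ax": 0, "ay": 0, "az": 0.05}, {"hand": 0, "x": 0.002, "y": -0.32, "z": 0, "ax": 0, "ay": 0, "az": 0.06}, {"hand": 0, "x": 0.002, "y": -0.354, "z": 0, "ax": 0, "ay": 0, "az": 0.069}, {"hand": 0, "x": 0.002, "y": -0.354, "z": 0, "ax": 0, "ay": 0, "az": 0.069}]}}

```text
t: 14.62
tool_pos: [0.554, 0.0111, 0.45]
orientation: [-0.13, -3.135, 0.0]
force: [0.8, -0.0, -0.5]
opening: 0.0082
gripper_force: 0.0
```

{"api": "carry_out", "payload": {"targets": [{"hand": 0, "x": 0, "y": 0, "z": 0.05, "ax": 0, "ay": 0, "az": 0}, {"hand": 0, "x": 0, "y": 0, "z": 0.1, "ax": 0, "ay": 0, "az": 0}, {"hand": 0, "x": 0, "y": 0, "z": 0.12, "ax": 0, "ay": 0, "az": 0}, {"hand": 0, "x": 0, "y": 0, "z": 0.12, "ax": 0, "ay": 0, "az": 0}]}}

```text
t: 15.12
tool_pos: [0.5539, 0.0138, 0.3305]
orientation: [-0.124, -3.135, -0.0]
force: [0.1, 0.0, 0.5]
opening: 0.0004
gripper_force: 0.0
```

{"api": "carry_out", "payload": {"targets": [{"hand": 0, "x": -0.02, "y": 0, "z": -0.004, "ax": 0, "ay": 0, "az": 0}, {"hand": 0, "x": -0.035, "y": 0, "z": -0.004, "ax": 0, "ay": 0, "az": 0}, {"hand": 0, "x": -0.048, "y": 0, "z": -0.004, "ax": 0, "ay": 0, "az": 0}, {"hand": 0, "x": -0.058, "y": 0, "z": -0.004, "ax": 0, "ay": 0, "az": 0}, {"hand": 0, "x": -0.058, "y": 0, "z": -0.004, "ax": 0, "ay": 0, "az": 0}, {"hand": 0, "x": -0.05, "y": 0, "z": -0.05, "ax": 0, "ay": 0, "az": 0}, {"hand": 0, "x": -0.07, "y": 0, "z": -0.1, "ax": 0, "ay": 0, "az": 0}, {"hand": 0, "x": -0.1, "y": 0, "z": -0.14, "ax": 0, "ay": 0, "az": 0}]}}

```text
t: 16.12
tool_pos: [0.6541, 0.0054, 0.4758]
orientation: [0.125, 3.137, -0.0]
force: [0.0, -0.2, 0.2]
opening: 0.0004
gripper_force: 0.0
```

```bash
python3 - <<'E'
from h import *
for _ in range(4): read_camera("side")
p,P=cloud(save="w7");z=P[...,2]
hsv=cv2.cvtColor(p,cv2.COLOR_BGR2HSV);H,S,V=[hsv[...,i].astype(int) for i in range(3)]
q=P[((H<8)|(H>172))&(S>150)&(V>60)&(z>.1)&(z<.25)&(abs(P[...,1])<.08)&(P[...,0]>.5)]
print(read_state()["tool_pos"],read_state()["force"],"red",len(q),q.mean(0),q.max(0),q.min(0))
b=P[(z>.165)&(z<.2)&(abs(P[...,1]+.1)<.03)&(P[...,0]>.5)&(P[...,0]<.75)];print("black",b.mean(0))
D=np.load("top0.npz");t,d=read_camera("top");cv2.imwrite("pics/top1.png",np.hstack([D["p"][120:290,140:500],t[120:290,140:500]]))
E
```

```text
[0.65393941 0.0052453  0.47164822] [-0.05207934  0.07267683 -1.06507537] red 557 [0.62932361 0.00846013 0.1593511 ] [0.64108723 0.02076414 0.1768832 ] [ 0.61788479 -0.00494981  0.12822407]
black [ 0.62542265 -0.10040086  0.17263795]
```

View pics/top1.png

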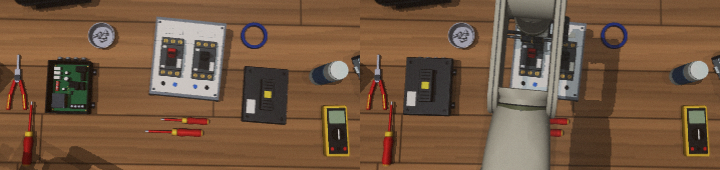

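The before and after top views show the cover on the box and the visible bystanders unmoved. The red handle reads ON again (tip x 0.641, as at the start), so I'll hand in.

```bash
python3 -c "
from plant import robot
print(robot.close_job())"
```

```text
the job is handed in; nothing more can be done
None
```

The job is done and handed in at about 16 s: I switched the red breaker off, put the cover square and level on the controller box, let go of it, then switched the red breaker on again; the black breaker stayed on, and no bystander in view had moved.

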